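# Shut the weight case: flap down, then cover

### The job

Close up the calibration weight case: first fold the upright retaining flap down flat over the weights, pushing it with the fingertips, and only then swing the hinged cover over and push it fully shut. Nothing is to be grasped or lifted: leave the weights in their wells, keep the case where it stands and do not disturb the glassware and other things round it.

Things in the scene. Friction and masses are not known exactly. Their poses are not given: they have to be found in the camera images.
- weight_case: Open aluminium case, 150 (its x) x 150 (its y) x 60 mm high, 2.2 kg, standing loose on the worktop. Origin at the centre of its underside, z up. Its +x side (away from the robot, give or take about 35 degrees) carries the cover's hinge, its -x side (towards the robot) has two catches and a small hanging handle. Inside, a dark bed 33 mm above the underside with three wells that hold weights, and flat forceps lying behind them.
- cover (a joint): Hinge of the case's cover: 0 = shut, grows as it opens, stop at 2.1 rad; at about 1.57 it stands straight up, at the start it leans back away from the robot. A stiff friction hinge: the cover stays at any angle where it is left and must be pushed all the way (about 1 to 3 N at its free edge).
- cover_hinge (a point): Middle of the cover's hinge line, at (75, 0, 61) mm in the case's frame; the line runs along the case's y.
- cover_edge (a point): Middle of the cover's free edge, on its outer face. The cover is a shallow aluminium tray 150 mm long from hinge line to free edge, 150 mm wide and 18 mm deep; its outer face lies 18 mm from the plane through the hinge line. Shut, the outer face is level, 79 mm above the worktop, and the free edge is over the case's -x side.
- flap (a joint): Hinge of the retaining flap inside the case: 0 = folded down level over the weights, grows as it rises, about 1.57 = upright, stop at 1.8 rad. A stiff friction hinge: it stays where it is left (about 0.5 to 1.5 N at its free edge moves it).
- flap_hinge (a point): Middle of the flap's hinge line, at (-62, 0, 54) mm in the case's frame, just inside the case's -x wall; the line runs along the case's y.
- flap_edge (a point): Middle of the flap's free edge. The flap is a plain steel plate 85 mm long from hinge line to free edge, 104 mm wide and 3 mm thick with a 6 mm beaded edge. It folds from upright towards the case's +x side; down, its top is 57 mm above the worktop, just below the case's rim.
- weight_0: Loose steel knob weight, 19 mm across, 30 mm high, standing in the middle well; origin at the centre of its underside.
- weight_1: Loose steel knob weight, 24 mm across, 38 mm high, in the well towards the case's +y; origin at the centre of its underside.
- weight_2: Loose steel knob weight, 15 mm across, 22 mm high, in the well towards the case's -y; origin at the centre of its underside.
- vial_c: Bystander: capped vial, 30 mm across, 60 mm high, standing left of the case; origin at the centre of its underside.
- petri_0: Bystander: flat glass dish, 60 mm across, 14 mm high, left of the case; origin at the centre of its underside.
- beaker_100: Bystander: glass beaker, 52 mm across, 70 mm high, right of the case; origin at the centre of its underside.
- timer: Bystander: bench timer, 56 x 66 x 17 mm, right of the case; origin at the centre of its underside.
- tape_1: Bystander: roll of tape lying flat, 96 mm across, 25 mm high, farther right; origin at the centre of its underside.

How it is judged (in metres and radians):
On the way, in this order (a step that is already met when the one before it is completed fails the run):
1. the flap is folded down flat over the weights while the cover still stands open (value of joint flap below 0.1 rad and value of joint cover above 1 rad), for 0.2 s.
2. the cover is pushed shut over the flap (value of joint cover below 0.05 rad and value of joint flap below 0.1 rad), for 0.2 s.
At the end, for the whole second after the job is handed in: The flap is down (joint under 0.1 rad), the cover is shut over it (under 0.05 rad), the case is at rest and level within 20 mm of where it stood, and the three weights stand in their wells (undersides less than 18 mm above the case's underside) (all of step 2 and distance of weight_case from where it was at the start of the episode below 0.02 m and angle between weight_case's own z axis and vertical below 0.05 rad and linear speed of weight_case below 0.01 m/s and z of each of weight_0, weight_1, weight_2 in the frame of weight_case below 0.018 m); the robot touches nothing.
It fails at once if the cover is swung down while the flap is still up (value of joint cover below 1 rad and value of joint flap above 0.3 rad).
It fails at once if the case is lifted, tipped or shoved more than 20 mm (height (world z) of weight_case above 0.012 m or angle between weight_case's own z axis and vertical above 0.12 rad or distance of weight_case from where it was at the start of the episode above 0.02 m).
It fails at once if a weight is lifted from its well (z of any of weight_0, weight_1, weight_2 in the frame of weight_case above 0.025 m).
It fails at once if a bystander is moved more than 30 mm or knocked over (distance of any of vial_c, petri_0, beaker_100, timer, tape_1 from where it was at the start of the episode above 0.03 m or angle between any of vial_c, beaker_100's own z axis and vertical above 0.5 rad).
It also fails if it takes over 51 s, if anything falls off the work surface, if the arm or the gripper's body presses on something with over 40 N, if the wrist force passes 120 N, or if a joint passes its speed limit or range.

### The arm

A 7-joint arm with a two-finger parallel gripper is mounted at the origin on a cart in front of the work surface, level with it; the furniture and walls round the work are solid. World frame = base frame: x ahead of the robot, y to its left, z up, the work surface at z = 0. Lengths are in mm, angles in rad, forces in N, time in s.
With the tool pointing down it reaches from about 400 to 900 mm from the base axis. Payload 5.5 kg.
Tool frame: the origin (TCP) lies at the very end of the fingers, on their centre line; the grasp point (between the pads) lies 19 mm behind it (arm.tcp_to_grasp is the distance from the TCP to the grasp point, in mm); z points along the fingers, y is the line along which they close (so a half turn about z gives the same grasp; the last joint's range is limited). The gripper opens to 92 mm and grips with 3 to 60 N. Pads are 19 mm wide; open, the fingers measure 130 mm over their backs; the gripper's body (75 mm by 190 mm) begins 47 mm behind the grasp point.
Start: joints at [1.481, 0.501, -0.427, 1.55, 0.221, 1.138, -0.21], TCP at [224.625, -609.954, 226.729] pointing down, gripper open.
Joint ranges: [-2.88, 2.88], [-0.31, 2.03], [-1.54, 1.56], [0.2, 2.42], [-1.41, 4.55], [0.19, 2.02], [-2.57, 2.57]. Speed limits (rad/s): [2.57, 2.57, 3.14, 3.14, 3.14, 3.14, 3.14].

### API

Orientations are given as a unit quaternion [w, x, y, z].
In Python, from rig import monitor, cams, workorder, arm gives the robot as it stands.
- The arm moves only by the tool move_arm, never from a script. Its argument "steps" is a list of rows, each an object with "xyz": the shift along the world's x, y, z in cm, a list of three; "spin": the turn about the world's z in rad. In form: [{"xyz": [x, y, z], "spin": spin}, ...]. A call has 1 to 12 rows; each row shifts and turns the commanded pose from where the row before left it; what a row does not reach is not made up. A row lasts 1/10 s, in which the tool goes at most 50 mm and 8.59 degrees, less where a joint would pass 70% of its speed; a pose out of reach is approached as far as the arm can. A call is refused whole if a number of a shift passes 5 or a number of a turn 0.15, either way. A call with a gripper value outside its range is refused whole. "jaw" is the closure, from 0 (fully open) to 1 (shut), set as the call begins (left out, the last holds). The fingers move at their own pace and stop on an object; "squeeze" is the grip in N (left out, the last holds). Time passes only in rows, so rows that do not move let the fingers close. It gives the time, the measured TCP pose, the force, the opening and the grip force at its end, in the units of the state.
- monitor.read_state(): the state, without advancing time (a new reading comes with each control period).
- cams.capture(name): name is "scene" or "top"; returns (picture, depth): 384x512x3 uint8, blue, green, red; 384x512 float32, mm along the optical axis (not along the pixel's ray), 0 where there is no reading.
- cams.calibration(name): a dict with "K" (3x3 intrinsics, pixels), "rvec" (rotation vector, rad) and "tvec" (3), from world to camera coordinates, as OpenCV has them. Camera axes: x right, y down, z forward; pixel columns grow to the right and rows downward; lengths in mm; the calibration is good to about 2 mm. A picture is of the moment at which its call begins. calibration takes no time and is no camera call.
- workorder.job_done(): hands the job in; it is judged then, once.
The state is a dict: "time": time; "q": joint angles; "qvel": joint speeds; "tau": joint torques, N m; "position": TCP position; "tcp_rot": TCP orientation; "force": force on the tool from outside, world axes, zero at the start; "wrist_torque": the same for the moment, N m; "gripper_width": opening from 0.0 (shut) to 1.0 (fully open); "grasp_force": force on a finger pad.
Only numpy, scipy, OpenCV 4.12 (cv2) and the standard library are available. Lean on these libraries where they do the work, as an engineer would, in place of code of your own. Each camera call takes 0.05 s, during which the arm holds its last target. There are 200 camera calls.

## Working session

There is one attempt and no reset: what is moved stays moved. The work goes in short steps, Python scripts to look and compute and a tool call to move; the robot and the scene stay as the last step left them, time stands still between calls to the robot, and variables do not carry over. Pictures are saved under pics/ and viewed, at most 10 in all, crops included, and the job is handed in when it is done.

Besides the shell and the picture viewer there is one more tool, called after "Request:" as name([rows], argument=value, ...), one row to a line, values as JSON. move_arm: Moves the arm, as the interface text tells. Its arguments: {"type":"object","properties":{"steps":{"type":"array","items":{"type":"object","properties":{"xyz":{"type":"array","items":{"type":"number"}},"spin":{"type":"number"}}}},"jaw":{"type":"number"},"squeeze":{"type":"number"}},"required":["steps"]}

```bash
mkdir -p pics; ls; cat > h.py <<'E'
import numpy as np, cv2
from rig import monitor, cams, workorder, arm
def cal(n):
    c=cams.calibration(n); K=np.array(c["K"],float); R=cv2.Rodrigues(np.array(c["rvec"],float))[0]; t=np.array(c["tvec"],float).ravel()
    return K,R,t
def cloud(n,d):
    K,R,t=cal(n); v,u=np.mgrid[:d.shape[0],:d.shape[1]]
    p=np.stack([(u-K[0,2])/K[0,0]*d,(v-K[1,2])/K[1,1]*d,d],-1)
    return (p-t)@R
E
python3 - <<'E'
from h import *
for n in("scene","top"):
    im,d=cams.capture(n); cv2.imwrite(f"pics/{n}0.png",im); np.save(f"{n}0.npy",d)
    K,R,t=cal(n); print(n,-R.T@t, (d>0).mean())
    p=cloud(n,d)
    for r in range(20,384,60): print([tuple(p[r,c].round().astype(int)) for c in range(60,512,100)])
print(monitor.read_state())
E
```

```text
pics
scene [ 11.39875415 753.18941217 846.81834181] 0.9959360758463541
[(np.int64(1056), np.int64(-154), np.int64(512)), (np.int64(1062), np.int64(-592), np.int64(400)), (np.int64(758), np.int64(-786), np.int64(381)), (np.int64(387), np.int64(-783), np.int64(419)), (np.int64(78), np.int64(-777), np.int64(452))]
[(np.int64(474), np.int64(377), np.int64(632)), (np.int64(1056), np.int64(-531), np.int64(199)), (np.int64(761), np.int64(-779), np.int64(152)), (np.int64(364), np.int64(-784), np.int64(213)), (np.int64(25), np.int64(-61), np.int64(538))]
[(np.int64(468), np.int64(408), np.int64(564)), (np.int64(1025), np.int64(-436), np.int64(-1)), (np.int64(671), np.int64(-583), np.int64(2)), (np.int64(328), np.int64(-739), np.int64(-1)), (np.int64(0), np.int64(-4), np.int64(455))]
[(np.int64(466), np.int64(439), np.int64(489)), (np.int64(633), np.int64(63), np.int64(177)), (np.int64(511), np.int64(-249), np.int64(-1)), (np.int64(303), np.int64(-769), np.int64(-298)), (np.int64(-25), np.int64(51), np.int64(371))]
[(np.int64(584), np.int64(396), np.int64(292)), (np.int64(639), np.int64(99), n
[... 2386 characters left out ...]
50174149, -0.42677382,  1.55131724,  0.22080368,
        1.1382664 , -0.21031752]), 'qvel': array([ 5.14372749e-04, -3.12250601e-03, -1.64209230e-03, -8.44352066e-05,
       -4.18723487e-04,  3.91561517e-04, -8.34373237e-04]), 'tau': array([-1.09769971e-02, -5.67876184e+01, -5.83864510e+00, -2.79914564e+01,
       -6.90178131e-02,  2.41466076e-02,  2.42781283e-05]), 'position': array([ 224.29849271, -609.43089285,  225.79871229]), 'tcp_rot': array([-8.33184037e-04,  9.84485973e-01,  1.75461277e-01, -1.23524675e-04]), 'force': array([ 0.27604931,  0.42913704, -0.03784606]), 'wrist_torque': array([-0.00431934, -0.0051306 ,  0.00538486]), 'grasp_force': 0.0, 'gripper_width': 0.9976454757080236}
```

View pics/scene0.png

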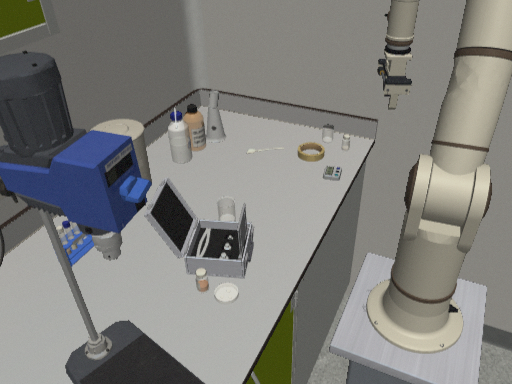

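View pics/top0.png

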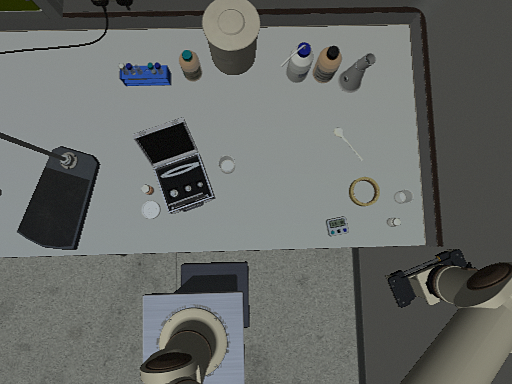

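The scene view shows the case at about (220,245), with its cover leaning back (172,215) and the flap upright (243,225). The vial is at (202,280), the dish at (227,293) and the beaker at (227,208). In the top view the case is centred near (185,183).

```bash
python3 - <<'E'
from h import *
P={n:cloud(n,np.load(n+"0.npy")) for n in("top","scene")}
a=np.concatenate([P[n].reshape(-1,3) for n in P])
b=P["top"][115:220,130:240].reshape(-1,3)
m=(b[:,2]>54)&(b[:,2]<66); q=b[m][:,:2]
print(m.sum(),q.min(0),q.max(0),cv2.minAreaRect(q.astype(np.float32)))
im=cv2.imread("pics/top0.png")
c=cv2.resize(im[110:225,120:245],None,fx=6,fy=6,interpolation=cv2.INTER_CUBIC)[:600]
cv2.imwrite("pics/c.png",c)
im=cv2.imread("pics/scene0.png")
cv2.imwrite("pics/d.png",cv2.resize(im[175:305,140:265],None,fx=4.6,fy=4.6,interpolation=cv2.INTER_CUBIC))
for z in (0,59):
  K,R,t=cal("top");C=-R.T@t
  for u,v in [(148,189),(151,210),(227,165),(227,157)]:
    r=R.T@np.linalg.inv(K)@[u,v,1]; print(z,(u,v),(C+r*(z-C[2])/r[2]).round())
E
```

```text
668 [ 406.1280472  -145.42229067] [606.1291159  146.23840817] ((512.9779052734375, -2.5617523193359375), (174.42913818359375, 300.96759033203125), 18.235233306884766)
0 (148, 189) [489. 139.   0.]
0 (151, 210) [420. 130.   0.]
0 (227, 165) [ 563. -121.    0.]
0 (227, 157) [ 590. -121.    0.]
59 (148, 189) [483. 124.  59.]
59 (151, 210) [417. 115.  59.]
59 (227, 165) [ 553. -124.   59.]
59 (227, 157) [ 578. -124.   59.]
```

View pics/c.png

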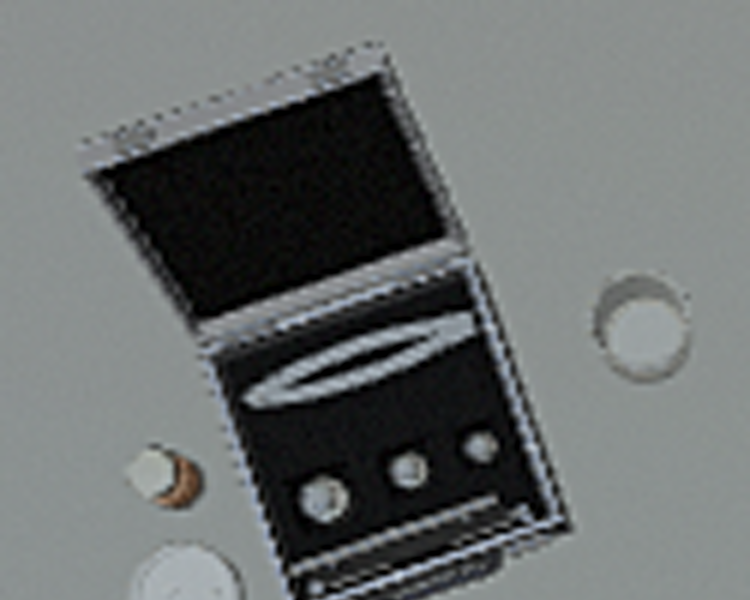

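View pics/d.png

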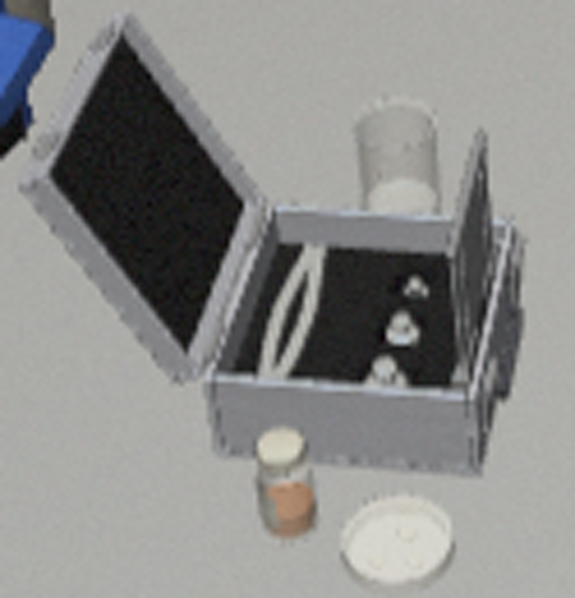

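The top crop gives the rim corners: hinge side (205,348) and (470,260), front right (572,528). The flap's edge runs from (295,572) to (495,500). The cover's free edge runs from (85,160) to (380,50).

```bash
python3 - <<'E'
from h import *
K,R,t=cal("top");C=-R.T@t
def ray(u,v,z,k=6,o=(120,110)):
    r=R.T@np.linalg.inv(K)@[o[0]+(u+.5)/k-.5,o[1]+(v+.5)/k-.5,1]; return (C+r*(z-C[2])/r[2])
HL,HR,FR=ray(205,348,60),ray(470,260,60),ray(572,528,60)
print(HL,HR,FR,np.linalg.norm(HL-HR),np.linalg.norm(FR-HR))
ex=HR-FR; print("yaw ex",np.arctan2(ex[1],ex[0])); ey=HL-HR; print("yaw ey",np.arctan2(-ey[0],ey[1])); print("centre",(HL+FR)/2)
A,B=ray(295,572,139),ray(495,500,139); print("flap",A,B,np.linalg.norm(A-B)); e=A-B; print(np.arctan2(-e[0],e[1]))
p=cloud("top",np.load("top0.npy"))[115:170,130:200].reshape(-1,3); p=p[(p[:,2]>80)&(p[:,2]<260)]
yaw=np.arctan2(ex[1],ex[0]); c=(HL+FR)/2; c[2]=0
l=(p-c)@np.array([[np.cos(yaw),-np.sin(yaw),0],[np.sin(yaw),np.cos(yaw),0],[0,0,1]])
print("cover local min/max",np.percentile(l,[1,10,50,90,99],axis=0).round())
for n,z,u,v in(("vial",60,152,473),("beaker",70,640,330),("petri",14,187,590)): print(n,ray(u,v,z).round())
E
```

```text
[549.97940007 105.94753528  60.        ] [593.44142099 -32.75062345  60.        ] [450.7496121  -83.90368113  60.        ] 145.34829375800774 151.58359949280273
yaw ex 0.3442148969886055
yaw ey 0.303665314007901
centre [500.36450608  11.02192708  60.        ]
flap [426.51366969  43.49246374 139.        ] [458.98718778 -53.30436051 139.        ] 102.0987490712223
0.3236824181581509
cover local min/max [[ 97. -75.  81.]
 [104. -61.  94.]
 [128.   1. 144.]
 [148.  62. 193.]
 [157.  73. 198.]]
vial [485. 133.  60.]
beaker [ 552. -122.   70.]
petri [426. 127.  14.]
```

Request:
move_arm([
  {"xyz": [3,3.9,0],"spin": -0.03},
  {"xyz": [3,3.9,0]},
  {"xyz": [3,3.9,0]},
  {"xyz": [3,3.9,0]},
  {"xyz": [3,3.9,0]},
  {"xyz": [3,3.9,0]},
  {"xyz": [0.5,4.9,0]},
  {"xyz": [0.5,4.9,0]},
  {"xyz": [0.5,4.9,0]},
  {"xyz": [0.5,4.9,0]},
  {"xyz": [0.5,4.9,0]},
  {"xyz": [0.5,4.9,0]},
], jaw=1)

```text
invalid input at $.steps[1]: expected keys xyz, spin
```

Request:
move_arm([
  {"xyz": [3,3.9,0],"spin": -0.03},
  {"xyz": [3,3.9,0],"spin": 0},
  {"xyz": [3,3.9,0],"spin": 0},
  {"xyz": [3,3.9,0],"spin": 0},
  {"xyz": [3,3.9,0],"spin": 0},
  {"xyz": [3,3.9,0],"spin": 0},
  {"xyz": [0.5,4.9,0],"spin": 0},
  {"xyz": [0.5,4.9,0],"spin": 0},
  {"xyz": [0.5,4.9,0],"spin": 0},
  {"xyz": [0.5,4.9,0],"spin": 0},
  {"xyz": [0.5,4.9,0],"spin": 0},
  {"xyz": [0.5,4.9,0],"spin": 0},
], jaw=1)

```text
time: 1.3
position: [434.2, -80.1, 226.7]
tcp_rot: [0.0, 0.987, 0.161, -0.0]
force: [1.4, 0.6, 0.5]
gripper_width: 0.024
grasp_force: 0.0
```

Request:
move_arm([
  {"xyz": [-1.3,3.2,0],"spin": 0},
  {"xyz": [-1.2,3.2,0],"spin": 0},
  {"xyz": [0,0,-4],"spin": 0},
  {"xyz": [0,0,-4],"spin": 0},
  {"xyz": [0,0,-2.5],"spin": 0},
  {"xyz": [0,0,0],"spin": 0},
  {"xyz": [0,0,0],"spin": 0},
])

```text
time: 2.0
position: [409.4, -17.5, 121.9]
tcp_rot: [-0.001, 0.987, 0.161, -0.0]
force: [-0.1, -0.3, -0.6]
gripper_width: 0.005
grasp_force: 0.0
```

```bash
python3 - <<'E'
from h import *
s=monitor.read_state(); print(s["position"],s["force"],s["q"])
im,d=cams.capture("scene"); cv2.imwrite("pics/e.png",cv2.resize(im[150:310,130:290],None,fx=3.7,fy=3.7,interpolation=cv2.INTER_CUBIC))
E
```

```text
[409.43182331 -17.54100635 121.88525099] [-0.12355651 -0.29801242 -0.58748368] [ 0.65802407  0.27989657 -0.75671434  2.20650601  0.28057022  0.74996255
 -1.53429452]
```

View pics/e.png

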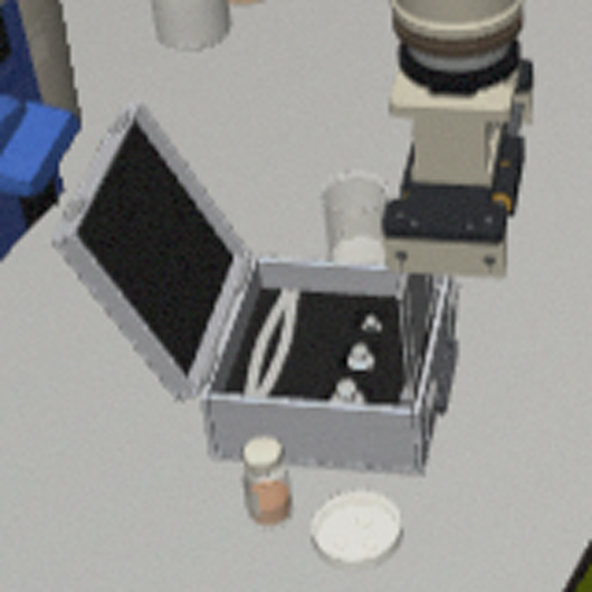

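Request:
move_arm([
  {"xyz": [0.92,0.31,0],"spin": 0},
  {"xyz": [0.92,0.31,0],"spin": 0},
  {"xyz": [0.95,0.32,-0.15],"spin": 0},
  {"xyz": [0.95,0.32,-0.15],"spin": 0},
  {"xyz": [0.8,0.27,-0.3],"spin": 0},
  {"xyz": [0.8,0.27,-0.3],"spin": 0},
  {"xyz": [0.66,0.22,-0.5],"spin": 0},
  {"xyz": [0.66,0.22,-0.5],"spin": 0},
  {"xyz": [0.52,0.18,-0.7],"spin": 0},
  {"xyz": [0.52,0.18,-0.7],"spin": 0},
  {"xyz": [0,0,0],"spin": 0},
])

```text
time: 3.15
position: [486.6, 8.5, 87.6]
tcp_rot: [-0.0, 0.987, 0.161, -0.001]
force: [-0.2, 0.3, -0.6]
gripper_width: 0.005
grasp_force: 0.0
```

Request:
move_arm([
  {"xyz": [0.33,0.11,-0.8],"spin": 0},
  {"xyz": [0.33,0.11,-0.8],"spin": 0},
  {"xyz": [0.14,0.05,-0.6],"spin": 0},
  {"xyz": [0.14,0.05,-0.4],"spin": 0},
  {"xyz": [0,0,-0.2],"spin": 0},
  {"xyz": [0,0,-0.1],"spin": 0},
  {"xyz": [0,0,0],"spin": 0},
])

```text
time: 3.85
position: [496.0, 11.3, 59.7]
tcp_rot: [-0.0, 0.987, 0.161, 0.0]
force: [0.0, 0.1, -0.1]
gripper_width: 0.005
grasp_force: 0.0
```

```bash
python3 - <<'E'
from h import *
im,d=cams.capture("scene"); cv2.imwrite("pics/f.png",cv2.resize(im[150:310,130:290],None,fx=3.7,fy=3.7,interpolation=cv2.INTER_CUBIC))
E
```

```text
(no output)
```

View pics/f.png

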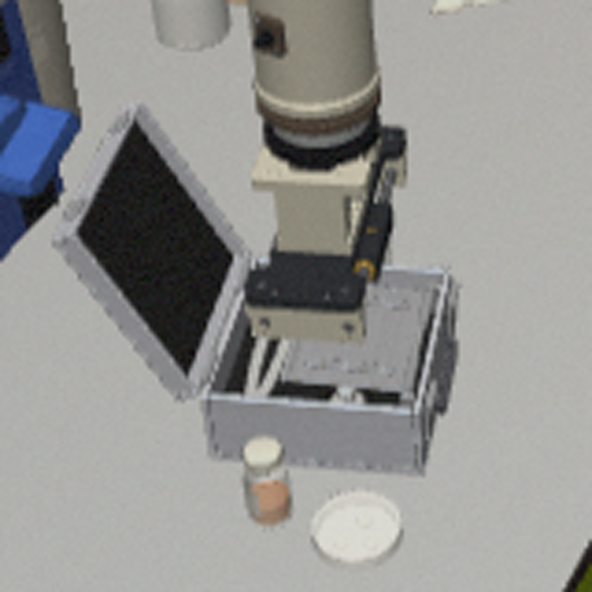

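The flap is nearly flat under the fingers (about (350,345)), and the case hasn't moved. I'll press on gently until it seats.

Request:
move_arm([
  {"xyz": [0,0,-0.1],"spin": 0},
  {"xyz": [0,0,-0.1],"spin": 0},
  {"xyz": [0,0,-0.1],"spin": 0},
  {"xyz": [0,0,0],"spin": 0},
])

```text
time: 4.3
position: [496.4, 11.3, 57.2]
tcp_rot: [0.0, 0.987, 0.161, 0.0]
force: [-1.1, -0.5, 5.7]
gripper_width: 0.006
grasp_force: 2.7
```

Request:
move_arm([
  {"xyz": [0,0,-0.1],"spin": 0},
  {"xyz": [0,0,-0.05],"spin": 0},
  {"xyz": [0,0,0],"spin": 0},
  {"xyz": [0,0,0],"spin": 0},
])

```text
time: 4.7
position: [496.4, 11.3, 56.9]
tcp_rot: [0.001, 0.987, 0.161, 0.0]
force: [-5.5, -0.5, 20.4]
gripper_width: 0.003
grasp_force: 9.9
```

Request:
move_arm([
  {"xyz": [0,0,0.5],"spin": 0},
  {"xyz": [0,0,3],"spin": 0},
  {"xyz": [0,0,4],"spin": 0},
  {"xyz": [0,0,4],"spin": 0},
  {"xyz": [0,0,4],"spin": 0},
  {"xyz": [0,0,4],"spin": 0},
  {"xyz": [3.7,1.25,0],"spin": 0},
  {"xyz": [3.7,1.25,0],"spin": 0},
  {"xyz": [3.7,1.25,0],"spin": 0},
  {"xyz": [3.7,1.25,0],"spin": 0},
  {"xyz": [3.7,1.25,0],"spin": 0},
  {"xyz": [0,0,0],"spin": 0},
])

```text
time: 5.9
position: [683.7, 75.9, 248.2]
tcp_rot: [-0.002, 0.987, 0.161, 0.0]
force: [0.5, 0.2, 0.5]
gripper_width: 0.008
grasp_force: 0.0
```

```bash
python3 - <<'E'
from h import *
im,d=cams.capture("scene"); cv2.imwrite("pics/g.png",cv2.resize(im[130:310,110:290],None,fx=3.3,fy=3.3,interpolation=cv2.INTER_CUBIC))
p=cloud("scene",d)[150:310,130:290].reshape(-1,3)
c,s=np.cos(.324),np.sin(.324); q=p-[500,11,0]; lx=q[:,0]*c+q[:,1]*s; ly=-q[:,0]*s+q[:,1]*c
m=(abs(ly)<40)&(lx>-45)&(lx<5)&(p[:,2]>45)&(p[:,2]<80); print("flap z",np.percentile(p[m,2],[5,50,95]),m.sum())
m=(abs(ly)<74)&(lx>120)&(p[:,2]>100)&(p[:,2]<215); print("cover",np.percentile(lx[m],[50,98]),np.percentile(p[m,2],[50,98]))
E
```

```text
flap z [54.31733441 57.08598877 59.59859186] 388
cover [136.8983357  155.09320089] [162.1473504  196.00213824]
```

View pics/g.png

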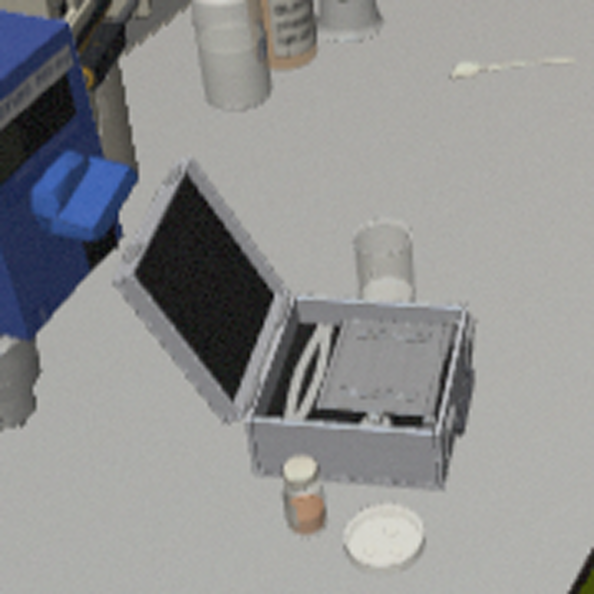

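Flap is flat at z = 57 over the weights, at (390,370). The cover still leans back at (205,290), and the vial, dish and beaker are where they were.

Request:
move_arm([
  {"xyz": [0,0,-3],"spin": 0},
  {"xyz": [0,0,-3],"spin": 0},
  {"xyz": [0,0,-1.8],"spin": 0},
  {"xyz": [-0.97,-0.33,0.1],"spin": 0},
  {"xyz": [-0.97,-0.33,0.1],"spin": 0},
  {"xyz": [-0.97,-0.33,0.2],"spin": 0},
  {"xyz": [-0.97,-0.33,0.2],"spin": 0},
  {"xyz": [-0.97,-0.33,0.2],"spin": 0},
  {"xyz": [-0.97,-0.33,0.2],"spin": 0},
])

```text
time: 6.85
position: [622.5, 53.6, 183.5]
tcp_rot: [0.0, 0.987, 0.161, 0.001]
force: [1.7, 1.2, 3.0]
gripper_width: 0.007
grasp_force: 1.2
```

Request:
move_arm([
  {"xyz": [-0.85,-0.29,0.25],"spin": 0},
  {"xyz": [-0.85,-0.29,0.25],"spin": 0},
  {"xyz": [-0.85,-0.29,0.25],"spin": 0},
  {"xyz": [-0.81,-0.27,0.05],"spin": 0},
  {"xyz": [-0.81,-0.27,0],"spin": 0},
  {"xyz": [-0.81,-0.27,0],"spin": 0},
  {"xyz": [-0.81,-0.27,0],"spin": 0},
  {"xyz": [-0.79,-0.26,-0.2],"spin": 0},
  {"xyz": [-0.79,-0.26,-0.2],"spin": 0},
  {"xyz": [-0.79,-0.26,-0.2],"spin": 0},
  {"xyz": [-0.79,-0.26,-0.25],"spin": 0},
])

```text
time: 7.95
position: [532.6, 23.8, 181.5]
tcp_rot: [0.0, 0.987, 0.161, -0.0]
force: [2.0, 1.4, 0.0]
gripper_width: 0.005
grasp_force: 0.6
```

Request:
move_arm([
  {"xyz": [-0.7,-0.23,-0.35],"spin": 0},
  {"xyz": [-0.7,-0.23,-0.4],"spin": 0},
  {"xyz": [-0.7,-0.23,-0.4],"spin": 0},
  {"xyz": [-0.7,-0.23,-0.45],"spin": 0},
  {"xyz": [-0.58,-0.19,-0.6],"spin": 0},
  {"xyz": [-0.58,-0.19,-0.6],"spin": 0},
  {"xyz": [-0.58,-0.19,-0.6],"spin": 0},
  {"xyz": [-0.58,-0.19,-0.6],"spin": 0},
  {"xyz": [-0.41,-0.14,-0.74],"spin": 0},
  {"xyz": [-0.41,-0.14,-0.74],"spin": 0},
  {"xyz": [-0.41,-0.14,-0.74],"spin": 0},
  {"xyz": [-0.41,-0.14,-0.74],"spin": 0},
])

```text
time: 9.15
position: [465.5, 1.7, 111.5]
tcp_rot: [-0.0, 0.987, 0.161, 0.0]
force: [0.8, 0.5, 1.1]
gripper_width: 0.004
grasp_force: 0.4
```

Request:
move_arm([
  {"xyz": [-0.25,-0.09,-0.7],"spin": 0},
  {"xyz": [-0.25,-0.09,-0.7],"spin": 0},
  {"xyz": [-0.25,-0.08,-0.7],"spin": 0},
  {"xyz": [-0.1,-0.03,-0.4],"spin": 0},
  {"xyz": [-0.1,-0.03,-0.3],"spin": 0},
  {"xyz": [0,0,-0.2],"spin": 0},
  {"xyz": [0,0,-0.1],"spin": 0},
  {"xyz": [0,0,-0.1],"spin": 0},
  {"xyz": [0,0,0],"spin": 0},
])

```text
time: 10.05
position: [456.3, -1.5, 80.1]
tcp_rot: [-0.0, 0.987, 0.161, 0.0]
force: [-0.1, 0.6, 0.4]
gripper_width: 0.007
grasp_force: 0.0
```

Request:
move_arm([
  {"xyz": [0,0,-0.1],"spin": 0},
  {"xyz": [0,0,-0.1],"spin": 0},
  {"xyz": [0,0,-0.1],"spin": 0},
  {"xyz": [0,0,-0.05],"spin": 0},
  {"xyz": [0,0,0],"spin": 0},
  {"xyz": [0,0,0],"spin": 0},
])

```text
time: 10.65
position: [456.5, -1.5, 78.8]
tcp_rot: [0.001, 0.987, 0.161, 0.0]
force: [-9.1, -1.3, 30.1]
gripper_width: 0.008
grasp_force: 15.2
```

Request:
move_arm([
  {"xyz": [0,0,0.2],"spin": 0},
  {"xyz": [0,0,0.4],"spin": 0},
  {"xyz": [0,0,3],"spin": 0},
  {"xyz": [0,0,4],"spin": 0},
  {"xyz": [0,0,4],"spin": 0},
  {"xyz": [0,0,4],"spin": 0},
  {"xyz": [0,0,0],"spin": 0},
  {"xyz": [0,0,0],"spin": 0},
])

```text
time: 11.45
position: [456.8, -2.0, 233.3]
tcp_rot: [0.001, 0.987, 0.16, 0.001]
force: [-0.4, -0.5, -0.8]
gripper_width: 0.007
grasp_force: 0.0
```

```bash
python3 - <<'E'
from h import *
im,d=cams.capture("scene"); cv2.imwrite("pics/k.png",cv2.resize(im[130:310,110:290],None,fx=3.3,fy=3.3,interpolation=cv2.INTER_CUBIC))
p=cloud("scene",d)[150:310,130:290].reshape(-1,3)
c,s=np.cos(.324),np.sin(.324); q=p-[500,11,0]; lx=q[:,0]*c+q[:,1]*s; ly=-q[:,0]*s+q[:,1]*c
m=(abs(ly)<65)&(abs(lx)<68)&(p[:,2]>45)&(p[:,2]<110)
A=np.c_[lx,ly,np.ones(len(lx))][m]; f=np.linalg.lstsq(A,p[m,2],rcond=None)[0]; print(f,m.sum(),abs(A@f-p[m,2]).mean())
E
```

```text
[-5.62046905e-04  6.00769074e-04  7.88103083e+01] 1744 1.1961914075582973
```

View pics/k.png

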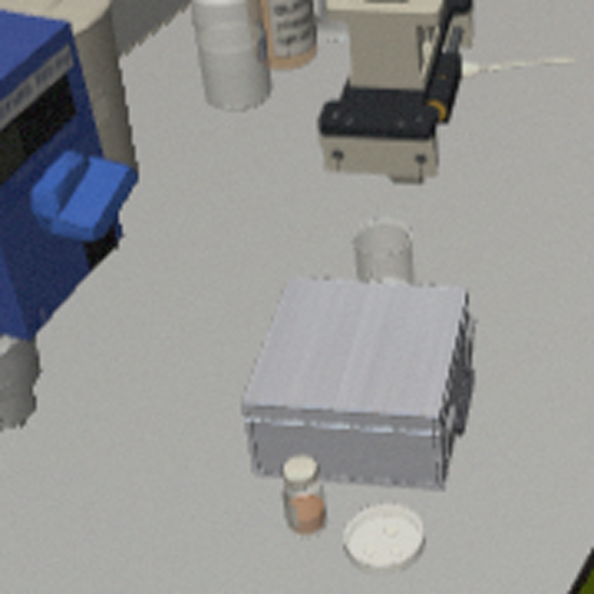

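The cover lies level at 78.8 mm (slope under 0.001), around (360,345). The case and bystanders have not moved, and the tool is clear above.

```bash
python3 -c "
from h import *
print(workorder.job_done())"
```

```text
the job is handed in; nothing more can be done
None
```

I folded the flap flat first, then pushed the cover fully shut (level at 78.8 mm); in the final picture the case and the things round it look unmoved, and the job is handed in, with no verdict returned.

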